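# Feed the next head blank from the gravity rack to the wide cup

### The job

The wooden balls on the sloping two-rod rack are blanks for puppet heads. Take the lowest ball, the one resting against the stop at the low end, lift it off so that the next one rolls down to the stop, and set it gently, without dropping it, in the wide cup of the two round cup posts, then let go. Take only that ball; the next one must stay on the rack.

Things in the scene. Friction and masses are not known exactly. Their poses are not given: they have to be found in the camera images.
- ball_rack: Fixed rack: base 300x75x12 mm, two steel rods sloping 0.17 rad down along its -x to a stop; three loose 48 mm wooden balls lie on the rods in a touching row. Origin: under the base's centre; x up the track, y across, z up. A ball at the stop: centre at (-0.085, 0, 0.078) m. Rods, stop, supports: at most 42 mm wide, so a ball is gripped along y; stop's top 6 mm above the end ball's centre.
- ball_end_center (a point): Centre of the ball that rests against the stop at the low end of the rack: plain wood, 48 mm across, about 40 g.
- ball_second_center (a point): Centre of the second ball, just behind it up the slope: the same, 48 mm across, about 40 g. It rolls down to the stop by itself when the end ball is taken.
- wide_cup_seat (a point): Where the centre of a ball lies when seated in the wide cup: 74 mm above the table, on the axis of a fixed turned wooden post with a foot 76 mm across and 12 mm high, a thin stem and an open cup on top: 38 mm outside, 30 mm inside, rim 55 mm above the table. The ball overhangs the rim all round. The other, lower post (42 mm) has a narrow cup 22 mm across: not meant.
Mind the look-alikes: they are no part of the job. Leave any turquoise look-alike of the part that bears ball_end_center alone. Leave any turquoise look-alike of the part that bears ball_second_center alone.

How it is judged:
By the outcome, as a careful person would: the job done as asked, in the order asked, and still so for the second after the job is handed in, with the robot touching nothing.
It also fails if it takes over 37 s, if anything falls off the work surface, if the arm or the gripper's body presses on something with over 40 N, if the wrist force passes 120 N, or if a joint passes its speed limit or range.

### The arm

A 6-joint arm with a two-finger parallel gripper is mounted at the origin on a cart in front of the work surface, level with it; the furniture and walls round the work are solid. World frame = base frame: x ahead of the robot, y to its left, z up, the work surface at z = 0. Lengths are in mm, angles in rad, forces in N, time in s.
With the tool pointing down it reaches from about 225 to 875 mm from the base axis. Payload 3.4 kg.
Tool frame: the origin (TCP) lies at the very end of the fingers, on their centre line; the grasp point (between the pads) lies 19 mm behind it; z points along the fingers, y is the line along which they close (so a half turn about z gives the same grasp; the last joint's range is limited). The gripper opens to 85 mm and grips with 20 to 120 N. Pads are 22 mm wide; open, the fingers measure 114 mm over their backs; the gripper's body (76 mm by 85 mm) begins 54 mm behind the grasp point. The pads swing forward as they close: fully open they stand 13 mm farther back than shut.
Start: joints at [0.98, 0.276, 1.505, -0, 1.361, -0.121], TCP at [260.33, 512.732, 206.328] pointing down, gripper open.
Joint ranges: [-2.89, 2.89], [-0.75, 2.08], [0.22, 2.7], [-1.18, 4.32], [0.11, 2.71], [-2.7, 2.7]. Speed limits (rad/s): [2.57, 2.57, 3.14, 3.14, 3.14, 3.14].

### API

Orientations are given as a rotation vector (axis times angle).
In Python, from station import env gives the robot as it stands. Calls block until the motion is done:
- env.move_ptp(position, orientation): joint-space move of the TCP to a pose.
- env.line_to(position, frame=None, max_speed=150): straight line of the TCP; frame=None keeps the orientation; max_speed is the mean speed in mm/s.
- env.set_joints(angles): joint-space move.
- env.ungrasp() and env.grab(squeeze=None): open the fingers fully, or close them until they stop; squeeze is the grip in N (None keeps the last).
- env.pause(seconds).
- env.solve_ik(position, orientation): joint angles nearest the present ones, or None.
- env.state(): the state.
- env.capture(name): name is "scene" or "top" or "wrist"; returns the picture (480x640x3 uint8, blue, green, red); there is no depth.
- env.camera_model(name): a dict with "fx", "fy", "cx", "cy" (pixels), "R" (3x3) and "t" (3): a world point X has camera coordinates R X + t. Camera axes: x right, y down, z forward; pixel columns grow to the right and rows downward; lengths in mm; the calibration is good to about 2 mm. The wrist camera is an equidistant fisheye: a pixel r from the principal point sees the ray r / f radians off the axis. A picture is of the moment at which its call begins: read the wrist's pose just before it. camera_model takes no time and is no camera call; for the wrist camera it gives the pose at the moment of the call.
A pose or a line that the arm cannot do raises env.PlanningError and nothing moves.
- env.sign_off(): hands the job in; it is judged then, once.
The state is a dict: "time_s": time; "joints": joint angles; "joint_vel": joint speeds; "effort": joint torques, N m; "ee_pos": TCP position; "eef_rot": TCP orientation; "wrist_force": force on the tool from outside, world axes, zero at the start; "torque": the same for the moment, N m; "grip_width": finger opening in mm; "grasp_force": force on a finger pad.
Only numpy, scipy, OpenCV 4.12 (cv2) and the standard library are available. Lean on these libraries where they do the work, as an engineer would, in place of code of your own. Each camera call takes 0.05 s, during which the arm holds its last target. There are 200 camera calls.

## Working session

There is one attempt and no reset: what is moved stays moved. The work goes in short steps, each a Python script; the robot and the scene stay as the last script left them, time stands still between calls to the robot, and variables do not carry over. Pictures are saved under pics/ and viewed, at most 10 in all, crops included, and the job is handed in when it is done.

```bash
ls; mkdir -p pics
python3 - <<'E'
from station import env
import cv2,numpy as np
a=env.capture("scene");b=env.capture("top");w=env.capture("wrist")
for n,i in zip(["scene","top","wrist"],[a,b,w]):
    cv2.imwrite(f"pics/{n}0.png",i)
    m=env.camera_model(n);print(n,{k:np.round(v,3).tolist() for k,v in m.items() if not isinstance(v,str)})
print(env.state()["time_s"],env.state()["eef_rot"])
E
```

```text
pics
scene {'fx': 518.039, 'fy': 518.039, 'cx': 311.363, 'cy': 243.244, 'R': [[0.82, -0.573, -0.011], [-0.259, -0.354, -0.898], [0.511, 0.739, -0.439]], 't': [-432.032, 193.54, 669.082]}
top {'fx': 604.889, 'fy': 604.889, 'cx': 304.708, 'cy': 237.358, 'R': [[-0.01, -1.0, -0.003], [-0.998, 0.01, -0.066], [0.066, 0.003, -0.998]], 't': [-0.361, 531.699, 1221.827]}
wrist {'fx': 371.648, 'fy': 371.648, 'cx': 322.422, 'cy': 241.987, 'R': [[0.453, 0.892, -0.001], [0.85, -0.431, 0.304], [0.27, -0.138, -0.953]], 't': [-573.706, -39.2, 379.114]}
0.15 [-7.31094380e-01 -3.05484089e+00  2.09738425e-03]
```

View pics/scene0.png

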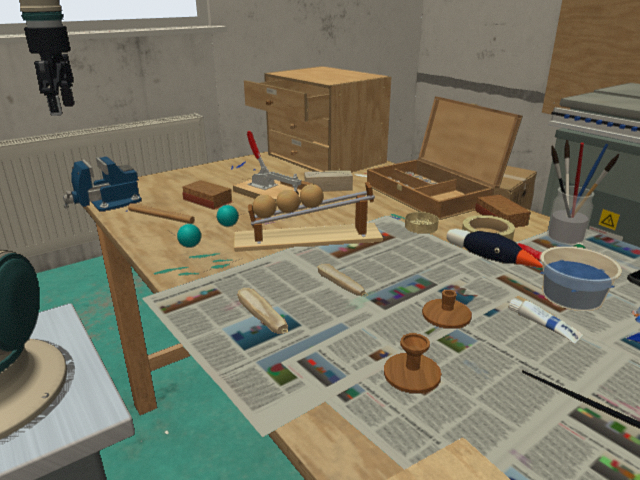

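View pics/top0.png

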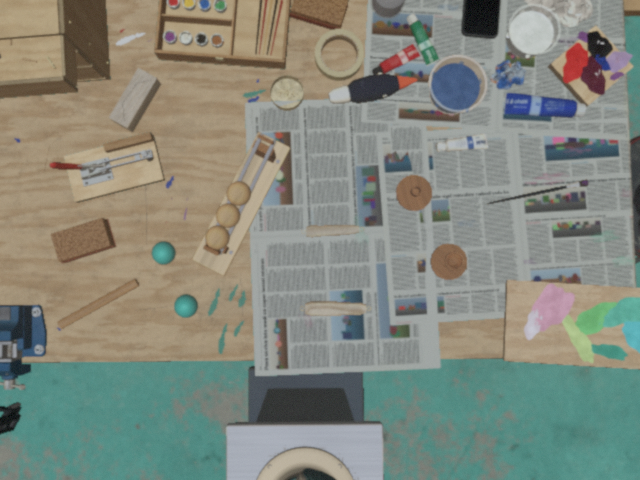

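The scene and top views show:
- **Balls:** three wooden balls on the rack. The end ball is at scene (264,206) / top (216,238), the second at top (228,215), and the third at top (238,191). The turquoise balls at top (163,252) and (185,306) are look-alikes and lie on the table.
- **Posts:** one at scene (414,345) / top (448,261), taller with a wide cup. The other is at scene (448,298) / top (413,192), lower and narrow. The first fits "wide cup".

I'll confirm both in one enlarged crop.

Run:
```python
import cv2,numpy as np
s=cv2.imread("pics/scene0.png");t=cv2.imread("pics/top0.png")
def c(i,x,y,w,h): return cv2.resize(i[y:y+h,x:x+w],(400,300),interpolation=cv2.INTER_CUBIC)
o=np.vstack([np.hstack([c(s,230,165,120,90),c(s,370,270,120,90)]),np.hstack([c(t,180,160,120,90),c(t,370,170,160,120)])])
cv2.imwrite("pics/crop1.png",o)
```

```text
(no output)
```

View pics/crop1.png

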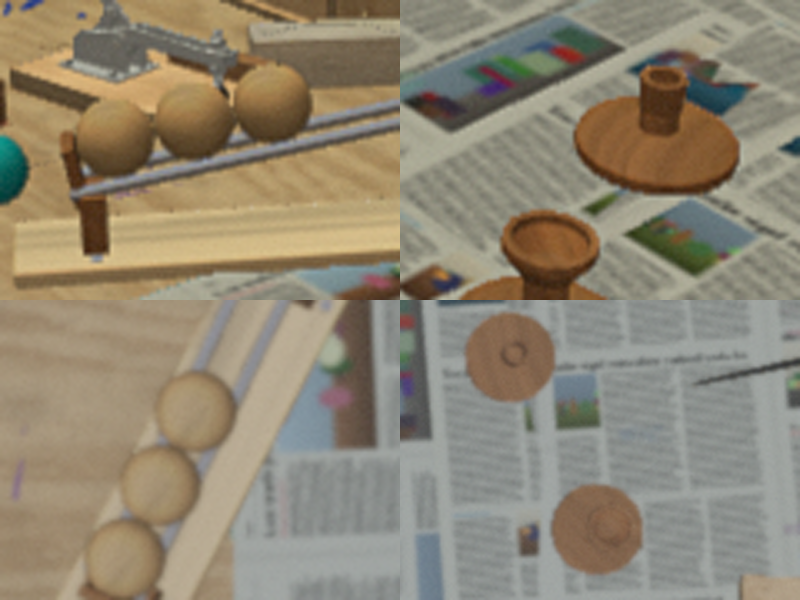

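The crop confirms it. The end ball touches the brown stop, and the wide open cup is on the nearer, taller post. Next I'll triangulate from both views.

```bash
cat > h.py <<'E'
import numpy as np,cv2
from station import env
def ray(n,p,m=None):
    m=m or env.camera_model(n);R=np.array(m["R"]);t=np.array(m["t"])
    d=np.array([(p[0]-m["cx"])/m["fx"],(p[1]-m["cy"])/m["fy"]])
    if n=="wrist":
        r=np.hypot(*d); d=np.r_[d/r*np.sin(r),np.cos(r)] if r>1e-9 else np.r_[0,0,1]
    else: d=np.r_[d,1]
    d=R.T@d; return -R.T@t,d/np.linalg.norm(d)
def tri(*rs):
    A=sum(np.eye(3)-np.outer(d,d) for o,d in rs);b=sum((np.eye(3)-np.outer(d,d))@o for o,d in rs)
    X=np.linalg.solve(A,b);return X,[float(np.linalg.norm(np.cross(X-o,d))) for o,d in rs]
def onz(r,z): return r[0]+r[1]*(z-r[0][2])/r[1][2]
def proj(n,X,m=None):
    m=m or env.camera_model(n);c=np.array(m["R"])@X+np.array(m["t"])
    if n=="wrist":
        th=np.arctan2(np.hypot(c[0],c[1]),c[2]);c=np.r_[c[:2]/np.hypot(c[0],c[1])*th,1]
    return np.array([m["fx"]*c[0]/c[2]+m["cx"],m["fy"]*c[1]/c[2]+m["cy"]])
E
python3 - <<'E'
from h import *
np.set_printoptions(precision=1,suppress=True)
s=cv2.imread("pics/scene0.png");t=cv2.imread("pics/top0.png")
def hough(i,x,y,k,r):
    g=cv2.resize(cv2.cvtColor(i,cv2.COLOR_BGR2GRAY)[y-22:y+22,x-22:x+22],None,fx=8,fy=8,interpolation=cv2.INTER_CUBIC)
    c=cv2.HoughCircles(g,cv2.HOUGH_GRADIENT,1.5,40,param1=80,param2=15,minRadius=int(r*8*.85),maxRadius=int(r*8*1.15))
    c=c[0]; c=c[np.argmin(np.hypot(c[:,0]-176,c[:,1]-176))]
    return (c[:2]+.5)/8-.5+[x-22,y-22],c[2]/8
man={'end':((264,206),(217,237)),'sec':((288,201),(228,215)),'third':((311,196),(238,193))}
man2={'end':((264.5,206.1),(217.2,237.4)),'sec':((287.9,201.3),(228,215.5)),'third':((311.6,196.2),(238.5,193.3))}
for k,(a,b) in man.items():
    ha,hb=hough(s,*a,k,11.7),hough(t,*b,k,12)
    print(k,ha,hb,tri(ray("scene",ha[0]),ray("top",hb[0])),'| manual',tri(ray("scene",np.array(man2[k][0])-.3),ray("top",np.array(man2[k][1])-.3)))
r1,r2=ray("scene",(414.7,342.)),ray("top",(454.5,258.5))
print('rim',tri(r1,r2),onz(r1,55),onz(r2,55),'foot',onz(ray("top",(448.5,261.3)),12))
E
```

```text
Traceback (most recent call last):
TypeError: 'NoneType' object is not subscriptable
```

Run:
```python
from h import *
np.set_printoptions(precision=1,suppress=True)
man2={'end':((264.5,206.1),(217.2,237.4)),'sec':((287.9,201.3),(228,215.5)),'third':((311.6,196.2),(238.5,193.3))}
for k in man2:
    print(k,tri(ray("scene",np.array(man2[k][0])-.3),ray("top",np.array(man2[k][1])-.3)))
r1,r2=ray("scene",(414.7,342.)),ray("top",(454.5,258.5))
print('rim',tri(r1,r2),onz(r1,55),onz(r2,55),'foot',onz(ray("top",(448.5,261.3)),12))
```

```text
end (array([529.7, 165.1,  80. ]), [0.13287763911688794, 0.13287763911689734])
sec (array([571.3, 143.1,  87.4]), [0.414257852754307, 0.4142578527541026])
third (array([613.5, 121.7,  95.2]), [0.19267576328604083, 0.19267576328596725])
rim (array([ 482.7, -301.3,   53. ]), [1.9980929254215032, 1.9980929254215067]) [ 478.8 -302.2   55. ] [ 484.2 -302.1   55. ] foot [ 479.8 -300.2   12. ]
```

Measured points are consistent with the text:
- **Balls:** the end ball is at z≈80 (nominal 78), with 48 mm spacing and a slope of about 0.16.
- **Rack:** yaw is -0.478, so the start tool y axis is already across it.
- **Cup:** about (481,-301), with its rim at about 53–55.

I'll look at the cup on the way by wrist camera first, then hover over the ball.

Run:
```python
from h import *
import pickle
np.set_printoptions(precision=2,suppress=True)
rot=env.state()["eef_rot"]
P=[(440,-270,210),(529.7,165.1,200)]
ms=[];ims=[]
for i,p in enumerate(P):
    env.move_ptp(p,rot); env.pause(.2); m=env.camera_model("wrist"); im=env.capture("wrist")
    ms.append(m);ims.append(im)
pickle.dump(ms,open("m1.pkl","wb"))
for i in (0,1): cv2.imwrite(f"pics/w1_{i}.png",ims[i])
print(env.state()["time_s"],env.state()["joints"],[proj("wrist",np.array([481.,-301,55]),ms[0]),proj("wrist",np.array([529.7,165.1,79]),ms[1])])
cv2.imwrite("pics/w1.png",np.hstack([cv2.resize(i,(400,300)) for i in ims]))
```

```text
5.1083 [ 0.18  0.25  1.56 -0.    1.34 -0.92] [array([312.97, 268.12]), array([324.41, 224.33])]
```

View pics/w1.png

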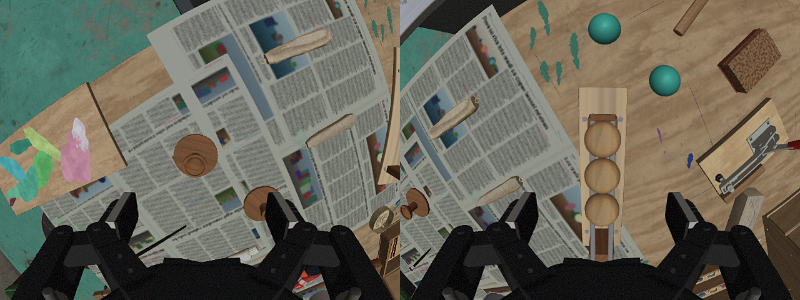

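The wrist views agree with the estimates. The end ball is at about (323,222) against a predicted (324,224), and the cup is near (310,262) against a predicted (313,268). An enlarged crop will refine both.

Run:
```python
import cv2,numpy as np
a=cv2.imread("pics/w1_0.png");b=cv2.imread("pics/w1_1.png")
f=lambda i,x,y:cv2.resize(i[y:y+120,x:x+80],(400,600),interpolation=cv2.INTER_CUBIC)
cv2.imwrite("pics/w1c.png",np.hstack([f(a,272,200),f(b,284,170)]))
```

```text
(no output)
```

View pics/w1c.png

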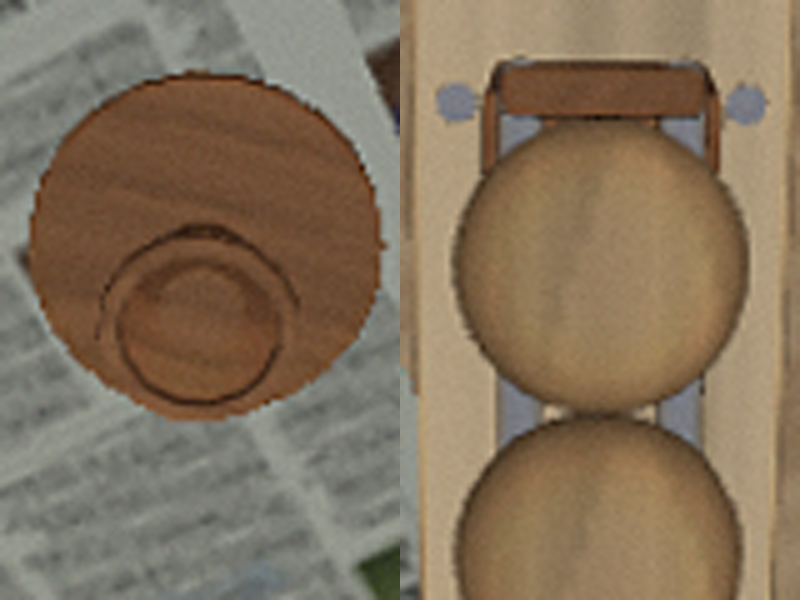

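Refined pixels: cup rim centre (311.6,264.5) and end ball centre (323.7,222.4). I'll fuse all three views, then grasp and lift.

Run:
```python
from h import *
import pickle
np.set_printoptions(precision=2,suppress=True)
ms=pickle.load(open("m1.pkl","rb"))
b=tri(ray("scene",(264.2,205.8)),ray("top",(216.9,237.1)),ray("wrist",(323.7,222.4),ms[1]))
rw=ray("wrist",(311.6,264.5),ms[0])
c=tri(ray("scene",(414.7,342.)),ray("top",(454.5,258.5)),rw)
print(b,onz(ray("wrist",(323.7,222.4),ms[1]),78));print(c,onz(rw,55))
print('foot',onz(ray("wrist",(272+40.8,200+48.8),ms[0]),12))
B=b[0];assert 74<B[2]<84 and abs(B[0]-530)<6
env.line_to((B[0],B[1],120),max_speed=150)
env.line_to((B[0],B[1],58),max_speed=80)
print(env.state()["wrist_force"],env.state()["ee_pos"])
env.grab(25)
s=env.state();print(s["time_s"],s["wrist_force"],s["grip_width"],s["grasp_force"])
env.line_to((B[0],B[1],180),max_speed=90)
s=env.state();print(s["time_s"],s["wrist_force"],s["grip_width"],s["grasp_force"],s["ee_pos"])
cv2.imwrite("pics/g.png",np.hstack([cv2.resize(env.capture("wrist"),(400,300)),cv2.resize(env.capture("scene")[100:280,200:440],(400,300))]))
```

```text
(array([529.06, 165.14,  79.81]), [0.5238320921572904, 0.7442861462154015, 1.2289636621737754]) [528.25 165.2   78.  ]
(array([ 481.12, -301.41,   52.49]), [1.210275807215094, 3.37554385316329, 2.9401257677678134]) [ 477.21 -300.47   55.  ]
foot [ 476.49 -300.05   12.  ]
[0.43 0.17 1.28] [529.59 165.23  58.43]
7.2 [-0.27  0.58  4.39] 42.134696992950545 24.214632511138916
8.7083 [ 0.07 -0.08 -0.25] 42.760226004413866 23.908944725990295 [528.63 165.05 179.31]
```

View pics/g.png

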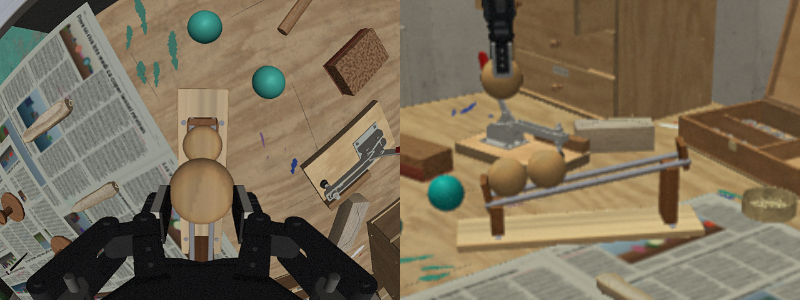

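The next ball rolled to the stop with two balls left on the rack, and the end ball is held. But the grip width is 42.8, below 48, so I need to know where the ball sits in the fingers.

Run:
```python
from h import *
a=env.capture("wrist");s=env.capture("scene")
f=lambda i,x,y,w:cv2.resize(i[y:y+w,x:x+w],(400,400),interpolation=cv2.INTER_CUBIC)
cv2.imwrite("pics/g2.png",np.hstack([f(a,242,230,160),f(s,220,100,80)]))
```

```text
(no output)
```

View pics/g2.png

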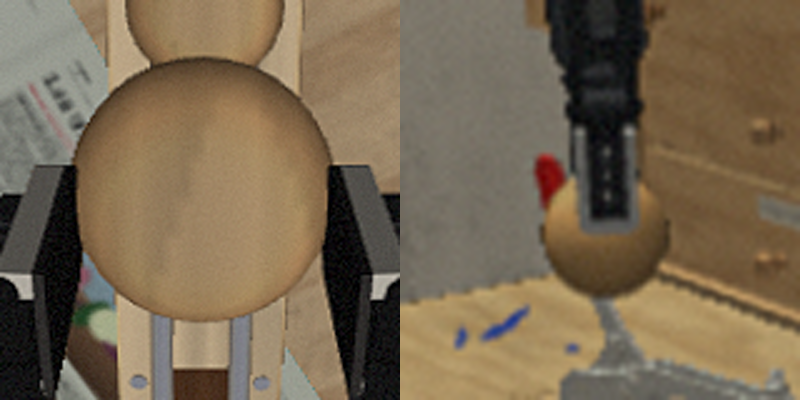

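Run:
```python
from h import *
np.set_printoptions(precision=2,suppress=True)
s=env.state();print(s["time_s"],s["ee_pos"],s["eef_rot"],s["grip_width"])
print(tri(ray("scene",(261.,146.8)),ray("wrist",(322.7,305.3))))
T=np.array(s["ee_pos"])
for u in (-24,24):print(proj("scene",T+u*np.array([.456,.89,0])), proj("wrist",T+u*np.array([.456,.89,0])))
```

```text
8.9083 [528.84 165.1  179.55] [-0.73 -3.05  0.  ] 41.81159930855142
(array([528.5 , 164.69, 199.14]), [0.8354106182626313, 0.8354106182625798])
[261.87 160.77] [275.65 288.59]
[260.61 153.54] [372.14 288.92]
```

The ball centre is 19.6 mm behind the TCP and centred, with no slip. Fusing the cup axis gives about (478,-301). The wrist camera has proved accurate on the ball, so I weight it most. I'll carry the ball to a hover and check.

Run:
```python
from h import *
np.set_printoptions(precision=2,suppress=True)
rot=env.state()["eef_rot"]
env.move_ptp((478,-301,170),rot)
env.line_to((478,-301,74),max_speed=90)
env.pause(.2)
s=env.state();print(s["time_s"],s["ee_pos"],s["wrist_force"],s["grip_width"],s["grasp_force"])
a=env.capture("scene");w=env.capture("wrist")
T=np.array(s["ee_pos"]);print(proj("scene",T+[0,0,19.6]),proj("scene",np.array([478,-301,55.])))
f=lambda i,x,y,ww:cv2.resize(i[y:y+ww,x:x+ww],(400,400),interpolation=cv2.INTER_CUBIC)
cv2.imwrite("pics/h.png",np.hstack([f(w,242,210,160),f(a,364,280,100)]))
```

```text
12.0417 [ 478.3  -301.25   74.56] [ 0.18  0.92 -0.21] 42.1677557629044 23.90864610671997
[416.29 316.33] [413.6  341.77]
```

View pics/h.png

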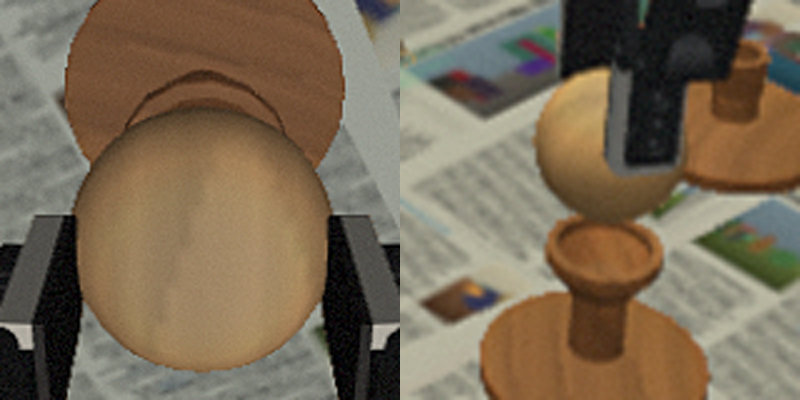

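The ball is over the cup. In the scene view the ball is at (416.6,316) and the cup centre at (414.9,342) against a predicted 413.6, so the correction is under 1 mm. I'll lower it until it makes soft contact, then release.

Run:
```python
from h import *
np.set_printoptions(precision=2,suppress=True)
x,y=478.6,-301.4
env.line_to((x,y,57),max_speed=40);env.pause(.1)
f0=env.state()["wrist_force"][2]
z=57
while z>50.5:
    z-=.5;env.line_to((x,y,z),max_speed=15);env.pause(.08)
    s=env.state();print(z,s["ee_pos"],s["wrist_force"])
    if s["wrist_force"][2]-f0>1.5:break
print(s["time_s"],s["grip_width"])
```

```text
56.5 [ 478.63 -301.42   56.59] [ 0.54 -1.15 -1.45]
56.0 [ 478.61 -301.39   56.  ] [-0.42  0.06 -0.79]
55.5 [ 478.71 -301.48   55.6 ] [0.02 0.7  0.86]
13.8167 42.375266885072165
```

Force noise is about 1 N, so that stop may be false. I'll continue with averaged readings.

Run:
```python
from h import *
np.set_printoptions(precision=2,suppress=True)
x,y=478.6,-301.4
def F():
    r=[]
    for _ in range(8): env.pause(.03); r.append(env.state()["wrist_force"])
    return np.mean(r,0)
z=55.5;print(F())
while z>51:
    z-=.5;env.line_to((x,y,z),max_speed=15);f=F()
    s=env.state();print(z,s["ee_pos"],f)
    if f[2]>2.:break
a=env.capture("scene");cv2.imwrite("pics/c.png",cv2.resize(a[280:380,364:464],(400,400),interpolation=cv2.INTER_CUBIC))
print(s["time_s"],s["grip_width"])
```

```text
[-0.02  0.14  0.56]
55.0 [ 478.91 -301.6    55.24] [ 0.8  -0.07  2.61]
14.6 42.18610277946012
```

View pics/c.png

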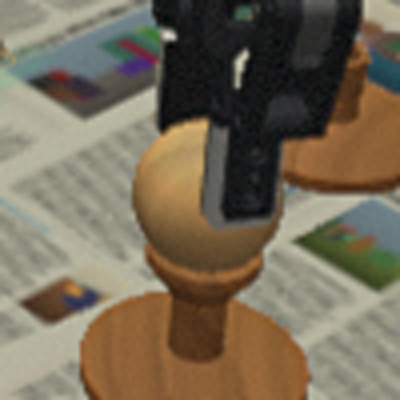

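The ball is in contact with the cup at 2.6 N, at seat height (ball centre ≈74.7) and centred. Release and retreat.

Run:
```python
from h import *
env.ungrasp();env.pause(.3)
env.line_to((478.6,-301.4,190),max_speed=100);env.pause(.5)
s=env.state();print(s["time_s"],s["grip_width"],s["wrist_force"])
f=lambda i,x,y,w:cv2.resize(i[y:y+w,x:x+w],(400,400),interpolation=cv2.INTER_CUBIC)
a=env.capture("scene");w=env.capture("wrist")
cv2.imwrite("pics/end.png",np.hstack([f(a,230,160,220),f(w,222,150,200)]))
```

```text
17.45 85.7310852462014 [-0.4282943   0.64044461 -0.49684869]
```

View pics/end.png

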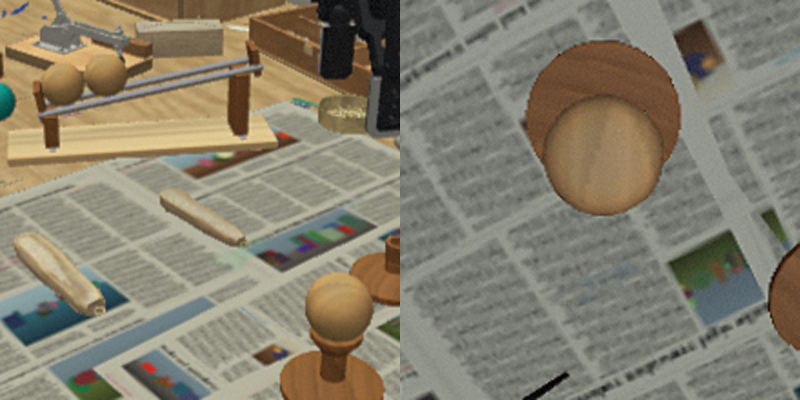

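The ball is seated in the wide cup, the other two are on the rack with one at the stop, and the robot is clear of everything.

```bash
python3 -c "
from station import env
print(env.sign_off())"
```

```text
the job is handed in; nothing more can be done
None
```

The end ball is seated in the wide cup, the next ball has rolled down to the stop and stayed on the rack, and the job was handed in at about 17.5 s with the robot clear; no verdict was shown.

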